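Bolt the drying cabinet's door open for unloading

TASK

The small drying cabinet is bolted shut and has to be unloaded. Draw its drop bolt up clear of the sill, swing the glass door wide open by its pull handle without letting it fly, then find the hole in the curved hold-open strip by feel and push the bolt fully home in it, so that the door stays open. Leave the wire basket, the puck of vials and the reagent bottle where they stand.

Things in the scene. Friction and masses are not known exactly. Their poses are not given: they have to be found in the camera images.
- cabinet: Stainless drying cabinet, 325 mm wide, 280 deep, 300 high on 45 mm feet, fixed. Origin: on the door's upright hinge axis at bench level. z up, -x out of the front (front face at x = 0), +y along the shut door from hinge to free edge. It fills x 0 to 0.28, y -0.01 to 0.315; a controller pod on the hinge-side wall reaches y = -0.045, short stubs stand on the top at the back.
- door_hinge (a point): The hinge axis at bench level, same point and axes as the cabinet's. What is called the door's frame below is this frame turned about z by the door's angle.
- door (a joint): Angle of the black-framed glass door, rad: 0 shut, grows as it opens (counter-clockwise from above), end stop 1.86. In the door's frame it fills x -0.024 to -0.004, y 0.006 to 0.302, z 0.050 to 0.292. The hinge has friction (0.35 N m, about 2 N at the handle): it stays where it is left. While bolted it has 0.01 rad of play.
- pull_handle: Steel T-bar pull on the door's outer face: upright round bar, 14 mm thick, 118 long, top end free; two 10 mm legs run to the door 14 and 82 mm below the origin. Origin on the bar's axis, 16 mm below its top, at x -0.069, y 0.205, z 0.262 in the door's frame (45 mm off the face). Axes as the door's. Can be pinched from above, fingers either side along y, turning with the door.
- drop_bolt (a joint): Lift of the drop bolt, m: 0 fully home (down), 0.036 top. Friction 3.5 N (5 N to lift): it stays where it is left. A 10 mm rod on the door's outer face near the free edge, axis at x -0.040, y 0.275 in the door's frame; its flat lower end is at z = 0.006 + lift. At the start it stands in the sill socket, 22 mm high, and locks the door; above 0.016 it is clear of socket and strip.
- bolt_grip (a point): Grip of the drop bolt: the rod's top is bent outward into a level round bar, 10 mm thick, 60 long, with a black 17 mm ball at its end. The point is on the bar's axis, 34 mm out from the rod: x -0.074, y 0.275, z 0.262 + lift in the door's frame. Axes as the door's; the bar runs along x. Can be pinched from above, fingers either side along y.
- strip_top (a point): Where the bolt's axis passes over the hold-open strip with the door at 1.60 rad. The strip is a curved aluminium bar fixed on the bench under the bolt's path, 36 mm wide, flat top 22 mm high (a bolt lowered on it stops at lift 0.016). It covers door angles 1.31 to 1.86 at least. Its one hole was set by hand: somewhere at 1.48 to 1.72 rad, not measured (this point is not the hole).
- bolt_tip (a point): Centre of the drop bolt's flat lower end. The strip's hole is square, 16 mm across (3 mm clear either side of the rod), right through, on the bolt's path. With the bolt pressed lightly (5 to 15 N) on the strip and the door drawn slowly along, the bolt drops into the hole and catches on its edge; then it can be pushed down to lift 0.
- wire_basket: Loose bystander: stainless wire basket with a few amber vials, 220 x 150 x 65 mm, origin at the centre of its underside, x along its length.
- vial_puck: Loose bystander: white round holder with seven amber vials, 80 mm across, 52 mm high, origin at the centre of its underside.
- reagent_bottle: Loose bystander: amber bottle, 64 mm across, 140 mm high, origin at the centre of its underside.

How it is judged:
On the way, in this order (a step that is already met when the one before it is completed fails the run):
1. the bolt is drawn clear of the sill while the door is still shut (value of joint drop_bolt above 0.017 m and value of joint door below 0.1 rad), for 0.2 s.
2. the door is drawn open by the fingers on its pull handle (value of joint door between 0.3 and 1.45 rad and contact force between the fingers and pull_handle above 0.3 N), for 0.2 s.
At the end, for the whole second after the job is handed in: The door stands wide open and still (1.43 to 1.77 rad), held by its bolt, which is home in the hole of the hold-open strip (lift below 6 mm); the basket, the puck of vials and the bottle are within 20 mm of where they stood, the bottle upright (value of joint door between 1.43 and 1.77 rad and value of joint drop_bolt below 0.006 m and velocity of joint door between -0.05 and 0.05 rad/s and distance of each of wire_basket, vial_puck, reagent_bottle from where it was at the start of the episode below 0.02 m and angle between reagent_bottle's own z axis and vertical below 0.2 rad); the robot touches nothing.
It fails at once if the door flies (faster than 1.5 rad/s) (velocity of joint door above 1.5 rad/s or velocity of joint door below -1.5 rad/s).
It fails at once if a bystander is knocked away (more than 20 mm) (distance of any of wire_basket, vial_puck, reagent_bottle from where it was at the start of the episode above 0.02 m).
It also fails if it takes over 72 s, if anything falls off the work surface, if the arm or the gripper's body presses on something with over 40 N, if the wrist force passes 120 N, or if a joint passes its speed limit or range.

ROBOT

A 7-joint arm with a two-finger parallel gripper is mounted at the origin on the work surface. World frame = base frame: x ahead of the robot, y to its left, z up, the work surface at z = 0. Lengths are in m, angles in rad, forces in N, time in s.
With the tool pointing down it reaches from about 0.35 to 0.9 m from the base axis. Payload 7.2 kg.
Tool frame: the origin (TCP) lies at the very end of the fingers, on their centre line; the grasp point (between the pads) lies 19 mm behind it (env.grasp_offset is the distance from the TCP to the grasp point, in m); y points along the fingers, z is the direction in which the jaws open and shut, and the axes are right-handed (so a half turn about y gives the same grasp; the last joint's range is limited). The gripper opens to 88 mm and grips with 3 to 60 N. Pads are 20 mm wide; open, the fingers measure 115 mm over their backs; the gripper's body (75 mm by 178 mm) begins 61 mm behind the grasp point.
Start: joints at [-1.365, 0.411, -0.013, 1.596, 0.006, 1.134, -0.082], TCP at [0.169, 0.602, 0.19] pointing down, gripper open.
Joint ranges: [-2.95, 2.95], [-0.29, 1.99], [-1.47, 1.44], [0.14, 2.54], [-1.03, 4.17], [0.13, 1.85], [-2.86, 2.86]. Speed limits (rad/s): [2.39, 2.39, 3.01, 3.01, 3.14, 3.14, 3.14].

INTERFACE

Orientations are given as a 3x3 rotation matrix whose columns are the frame's x, y, z axes.
In Python, from plant import env gives the robot as it stands.
- The arm moves only by the shell command python3 -m creep 'ROWS' [OPENING] [FORCE]. ROWS is text: rows parted by semicolons, each of 6 numbers parted by spaces: the shift along the tool's x, y, z in cm, then the turn, a rotation vector about the tool's x, y, z in degrees. In form: x y z rx ry rz; .... A call has exactly 8 rows; each row is the pose to reach, as a shift and turn from the pose measured when the call began, along the tool's axes at that moment; what a row does not reach only later rows make up. A row lasts 1/8 s, in which the tool goes at most 62.5 mm and 10.7 degrees, less where a joint would pass 70% of its speed; a pose out of reach is approached as far as the arm can. A call with a gripper value outside its range is refused whole. OPENING is the opening, from -1 (shut) to 1 (fully open), set as the call begins (- or left out, the last holds). The fingers move at their own pace and stop on an object; FORCE is the grip in N (left out, the last holds). Time passes only in rows, so rows that repeat a pose let the fingers close, or fill a call up. It gives the time, the measured TCP pose, the force and the opening at its end, in the units of the state.
- env.get_state(): the state, without advancing time (a new reading comes with each control period).
- env.capture(name): name is "scene" or "top" or "wrist"; returns a dict with "pixels" (384x512x3 uint8, blue, green, red), "fx", "fy", "cx", "cy" (pixels), "R" (3x3) and "t" (3): a world point X has camera coordinates R X + t. Camera axes: x right, y down, z forward; pixel columns grow to the right and rows downward; lengths in m; the calibration is good to about 2 mm. A picture is of the moment at which its call begins. There is no depth.
- env.sign_off(): hands the job in, once; it reports no verdict.
The state is a dict: "clock": time; "q": joint angles; "qd": joint speeds; "joint_torque": joint torques, N m; "tcp_pos": TCP position; "orientation": TCP orientation; "ft_force": force on the tool from outside, world axes, zero at the start; "moment": the same for the moment, N m; "grip_width": finger opening in m.
Only numpy, scipy, OpenCV 4.12 (cv2) and the standard library are available. Lean on these libraries where they do the work, as an engineer would, in place of code of your own. Each camera call takes 0.05 s, during which the arm holds its last target. There are 200 camera calls.

## Working session

There is one attempt and no reset: what is moved stays moved. The work goes in short steps, Python scripts to look and compute and a shell command to move; the robot and the scene stay as the last step left them, time stands still between calls to the robot, and variables do not carry over. Pictures are saved under pics/ and viewed, about 8 in all and at most 12, crops included, and the job is handed in when it is done.

```bash
ls; mkdir -p pics
python3 - <<'E'
from plant import env
import cv2,numpy as np
s=env.get_state();print(s)
for n in("scene","top"):
    c=env.capture(n);cv2.imwrite(f"pics/{n}0.png",c["pixels"]);np.savez(f"pics/{n}0.npz",**c)
    print(n,c["fx"],c["cx"],c["cy"],(-c["R"].T@c["t"]).round(3),c["R"].round(3).tolist())
E
```

```text
pics
{'clock': 0.0, 'q': array([-1.36519988,  0.41188307, -0.01272723,  1.59707109,  0.00556608,
        1.13428337, -0.08221616]), 'qd': array([-0.00019978, -0.00028692,  0.00015863,  0.00126645,  0.00030969,
       -0.00114035, -0.00049623]), 'joint_torque': array([ 5.62878413e-04, -5.87964928e+01,  6.42120391e-01, -2.91069138e+01,
       -5.37288375e-02,  1.84256618e-02,  1.39377448e-04]), 'tcp_pos': array([0.1688629 , 0.60116183, 0.18890844]), 'orientation': array([[ 9.62753549e-01, -3.60063449e-04,  2.70380240e-01],
       [-2.70380468e-01, -1.56924398e-03,  9.62752273e-01],
       [ 7.76406599e-05, -9.99998704e-01, -1.60814934e-03]]), 'ft_force': array([ 0.45221995,  0.42287519, -0.43450114]), 'moment': array([ 0.04506726, -0.01976615, -0.01003308]), 'grip_width': 0.08812490272955294}
scene 350.60423116925153 254.95527534397544 188.1429190243402 [ 0.878 -0.443  0.948] [[0.77, 0.638, -0.007], [0.526, -0.642, -0.558], [-0.36, 0.426, -0.83]]
top 471.1846982890227 250.2943289788329 186.23312032517907 [ 0.299 -0.052  1.368] [[-0.031, -1.0, 0.005], [-0.978, 0.029, -0.206], [0.206, -0.011, -0.978]]
```

View pics/scene0.png

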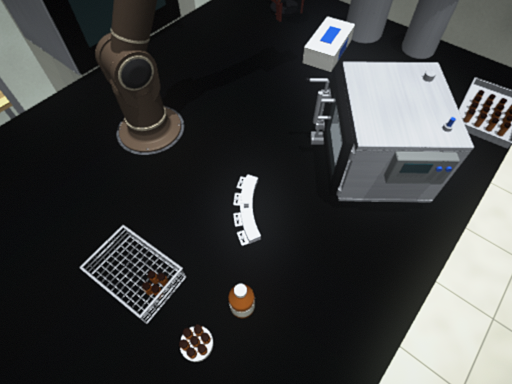

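View pics/top0.png

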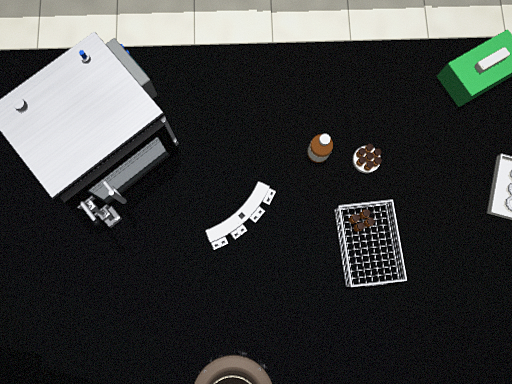

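```bash
cat > h.py <<'E'
import numpy as np,cv2
def ray(c,u,v,z):
    d=c["R"].T@np.array([(u-c["cx"])/c["fx"],(v-c["cy"])/c["fy"],1]); o=-c["R"].T@c["t"]
    return o+d*(z-o[2])/d[2]
def proj(c,X):
    p=c["R"]@np.asarray(X)+c["t"]; return np.array([c["fx"]*p[0]/p[2]+c["cx"],c["fy"]*p[1]/p[2]+c["cy"]])
def load(n): return dict(np.load(f"pics/{n}.npz"))
E
python3 - <<'E'
from h import *
out=[]
for n,seed in(("top0",(80,120)),("scene0",(400,100))):
    c=load(n);im=c["pixels"]
    g=cv2.cvtColor(im,cv2.COLOR_BGR2GRAY)
    m=((g>150)*255).astype(np.uint8); 
    if n=="scene0": m=((g>165)*255).astype(np.uint8)
    m=cv2.morphologyEx(m,cv2.MORPH_CLOSE,np.ones((7,7)));m=cv2.morphologyEx(m,cv2.MORPH_OPEN,np.ones((9,9)))
    k,l=cv2.connectedComponents(m); b=(l==l[seed[1],seed[0]]).astype(np.uint8)
    ct=max(cv2.findContours(b,0,1)[0],key=cv2.contourArea)
    q=cv2.approxPolyDP(cv2.convexHull(ct),8,True)[:,0]
    print(n,cv2.contourArea(ct),[(p.tolist(),ray(c,*p,.345)[:2].round(3).tolist()) for p in q])
    im=im.copy();cv2.polylines(im,[q.reshape(-1,1,2)],True,(0,0,255),1)
    cr=im[60:260,0:290] if n=="top0" else im[50:260,220:500]
    out.append(cv2.resize(cr,(400*290//200 if 0 else 780//2,540)))
c=load("top0");c2=load("scene0")
print("hole?",ray(c,241,216,.022),ray(c2,246,206,.022))
a=cv2.resize(load("top0")["pixels"][80:260,70:290],None,fx=3.4,fy=3.3,interpolation=cv2.INTER_CUBIC)
cv2.imwrite("pics/a.png",a)
E
```

```text
top0 38225.5 [([511, 0], [0.958, -0.711]), ([511, 73], [0.768, -0.683]), ([477, 91], [0.725, -0.597]), ([58, 192], [0.514, 0.361]), ([0, 134], [0.652, 0.5]), ([0, 0], [0.992, 0.526])]
scene0 9494.0 [([344, 62], [0.54, 0.339]), ([437, 63], [0.737, 0.493]), ([487, 129], [0.927, 0.335]), ([470, 147], [0.918, 0.256]), ([424, 158], [0.852, 0.162]), ([358, 146], [0.723, 0.101])]
hole? [ 0.49597162 -0.03779252  0.022     ] [ 0.49695252 -0.03678807  0.022     ]
```

View pics/a.png

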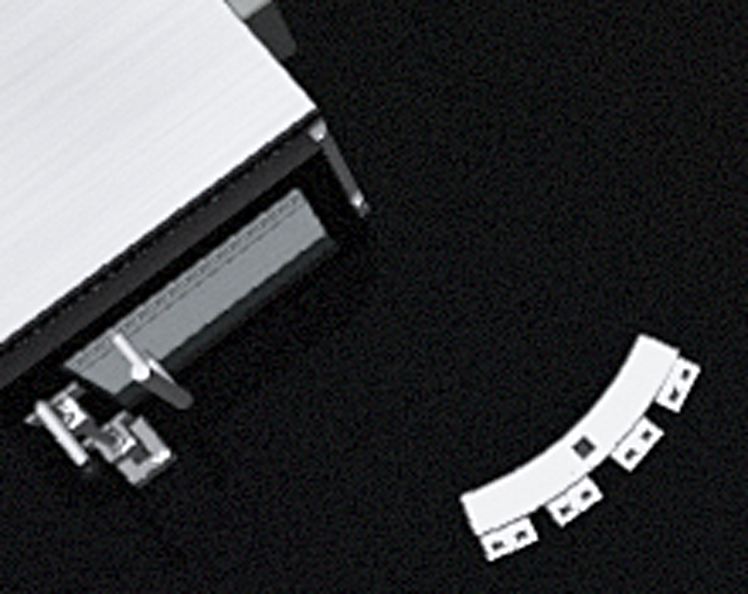

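Run:
```python
from h import *
a=cv2.resize(load("scene0")["pixels"][50:215,225:475],None,fx=3.2,fy=3.2,interpolation=cv2.INTER_CUBIC)
cv2.imwrite("pics/b.png",a)
```

```text
(no output)
```

View pics/b.png

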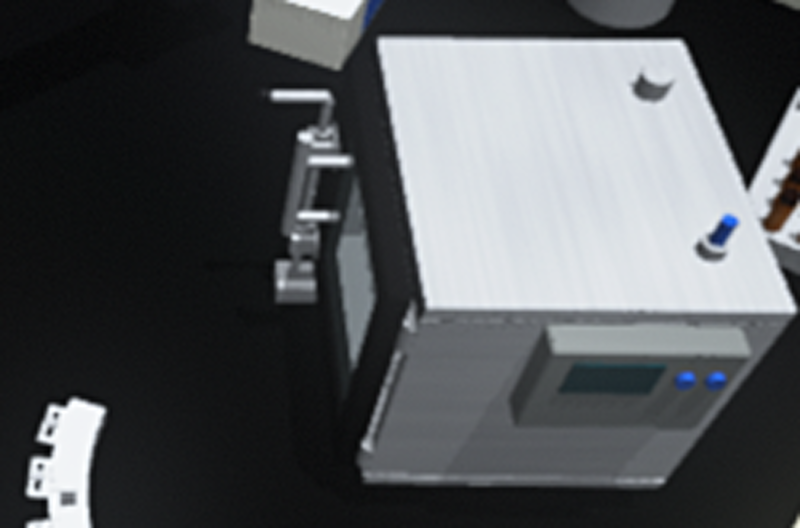

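Run:
```python
from h import *
from scipy.optimize import least_squares
T=load("top0");S=load("scene0")
tp=lambda x,y:(x/3.4+70-.35,y/3.3+80-.35)
sp=lambda x,y:(x/3.2+225-.35,y/3.2+50-.35)
obs=[(T,tp(322,112),(0,-.01,.345)),(T,(95,35),(.28,-.01,.345)),
(S,sp(378,38),(0,.315,.345)),(S,sp(685,40),(.28,.315,.345)),(S,sp(797,308),(.28,-.01,.345)),(S,sp(425,312),(0,-.01,.345)),
(T,tp(38,408),(-.040,.275,.262)),(S,sp(330,96),(-.040,.275,.262)),(T,tp(118,338),(-.069,.205,.278)),(T,tp(85,465),(-.1,.275,.262)),(S,sp(270,95),(-.1,.275,.262))]
hole=np.mean([ray(T,*tp(583,448),.022),ray(S,*sp(68,498),.022)],0)
print("hole",hole)
def W(p,X):
    c,s=np.cos(p[2]),np.sin(p[2]);return np.array([p[0]+c*X[0]-s*X[1],p[1]+s*X[0]+c*X[1],X[2]])
def f(p):
    r=[(proj(c,W(p,X))-uv) for c,uv,X in obs]
    return np.r_[np.ravel(r),(np.hypot(*(hole[:2]-p[:2]))-.2779)*500]
b=least_squares(f,[.67,.09,.9],loss="soft_l1")
p=b.x;print(p.round(4));print(f(p)[:-1].reshape(-1,2).round(1),f(p)[-1]/500)
for n,X in dict(grip=(-.074,.275,.262),handle=(-.069,.205,.262),rod=(-.04,.275,0)).items(): print(n,W(p,X).round(4))
d=hole[:2]-p[:2]; th=np.arctan2(d[1],d[0])-p[2]-np.arctan2(.275,-.040)
print("hole angle",(th+np.pi)%(2*np.pi)-np.pi)
np.save("p.npy",p)
for u,v,z in((320,148,0.06),(368,158,0.03),(371,243,0.03)): print(ray(T,u,v,z).round(3))
```

```text
hole [ 0.49635464 -0.0365938   0.022     ]
[0.6961 0.1387 0.6194]
[[ -1.   -4.6]
 [  1.  -14.1]
 [  3.7 -13.1]
 [  9.3 -10. ]
 [  7.8  -5.9]
 [ -0.7 -13.2]
 [  0.   -0.5]
 [  0.1   1.4]
 [  5.9  11.5]
 [  0.1   2.2]
 [ -1.5   0.9]] -0.012184053543865037
grip [0.4762 0.3196 0.262 ]
handle [0.5209 0.2655 0.262 ]
rod [0.5039 0.3394 0.    ]
hole angle 1.5272543368412563
[ 0.682 -0.272  0.06 ]
[ 0.656 -0.416  0.03 ]
[ 0.407 -0.404  0.03 ]
```

```bash
cat > fit.py <<'E'
from h import *
from scipy.optimize import least_squares
T=load("top0");S=load("scene0")
tp=lambda x,y:(x/3.4+70-.35,y/3.3+80-.35)
sp=lambda x,y:(x/3.2+225-.35,y/3.2+50-.35)
def W(p,X):
    c,s=np.cos(p[2]),np.sin(p[2]);return np.array([p[0]+c*X[0]-s*X[1],p[1]+s*X[0]+c*X[1],X[2]])
if __name__=="__main__":
    hole=np.mean([ray(T,*tp(583,448),.022),ray(S,*sp(68,498),.022)],0)
    for H in(.345,.30):
        obs=[(T,tp(322,112),(0,-.01,H)),(T,(95,35),(.28,-.01,H)),
        (S,sp(378,38),(0,.315,H)),(S,sp(685,40),(.28,.315,H)),(S,sp(797,308),(.28,-.01,H)),(S,sp(425,312),(0,-.01,H)),
        (T,tp(38,408),(-.040,.275,.262)),(S,sp(330,96),(-.040,.275,.262)),(T,tp(85,465),(-.1,.275,.262)),(S,sp(270,95),(-.1,.275,.262))]
        def f(p):
            r=[(proj(c,W(p,X))-uv) for c,uv,X in obs]
            return np.r_[np.ravel(r),(np.hypot(*(hole[:2]-p[:2]))-.2779)*500]
        b=least_squares(f,[.67,.09,.6],loss="soft_l1")
        p=b.x;print(H,p.round(4));print(f(p)[:-1].reshape(-1,2).round(1).tolist(),f(p)[-1]/500)
        for n,X in dict(grip=(-.074,.275,.262),handle=(-.069,.205,.262),htop=(-.069,.205,.278),hbot=(-.069,.205,.16)).items():
            w=W(p,X); a=proj(T,w);e=proj(S,w)
            print(n,w.round(4),((a-[69.65,79.65])*[3.4,3.3]).round(),((e-[224.65,49.65])*3.2).round())
        d=hole[:2]-p[:2]; th=np.arctan2(d[1],d[0])-p[2]-np.arctan2(.275,-.040)
        print("hole angle",(th+np.pi)%(2*np.pi)-np.pi)
    np.save("p.npy",p)
E
python3 fit.py
```

```text
0.345 [0.695  0.1381 0.62  ]
[[-0.8, -4.2], [1.2, -13.7], [3.2, -13.1], [8.7, -10.0], [7.3, -6.1], [-1.2, -13.2], [0.3, -0.0], [-0.3, 1.4], [0.4, 2.7], [-1.9, 0.9]] -0.013325492574378817
grip [0.475  0.3189 0.262 ] [ 66. 445.] [292.  99.]
handle [0.5198 0.2649 0.262 ] [146. 382.] [300. 151.]
htop [0.5198 0.2649 0.278 ] [139. 378.] [302. 137.]
hbot [0.5198 0.2649 0.16  ] [183. 406.] [285. 232.]
hole angle 1.527582549043732
0.3 [0.7026 0.1479 0.6593]
[[-1.7, -0.3], [-0.7, -4.1], [-0.3, -0.2], [0.4, 0.5], [0.8, 2.2], [-0.6, -1.3], [-0.6, 0.1], [0.0, 1.0], [0.4, 2.2], [-1.6, 1.0]] -0.0011594329740306497
grip [0.4757 0.3199 0.262 ] [ 64. 444.] [293.  99.]
handle [0.5225 0.2677 0.262 ] [142. 378.] [304. 150.]
htop [0.5225 0.2677 0.278 ] [135. 374.] [307. 136.]
hbot [0.5225 0.2677 0.16  ] [180. 403.] [289. 232.]
hole angle 1.4967240011895946
```

```bash
cat > go.py <<'E'
# print shift (cm) and turn (deg) in tool axes from the present pose to grasping point X (door frame) at door angle th
import sys
from fit import *
from plant import env
def target(th,X,p=None,yaw0=0.):
    p=np.load("p.npy") if p is None else p
    q=np.array([p[0],p[1],p[2]+th]); w=W(q,X); w[2]-=env.grasp_offset
    a=q[2]-np.pi/2+np.radians(yaw0)   # tool z along -y of door
    z=np.array([np.cos(a),np.sin(a),0]);y=np.array([0,0,-1.]);x=np.cross(y,z)
    return w,np.c_[x,y,z]
def delta(w,R):
    from scipy.spatial.transform import Rotation as Ro
    s=env.get_state();O=s["orientation"]
    return np.r_[O.T@(w-s["tcp_pos"])*100,Ro.from_matrix(O.T@R).as_rotvec(degrees=True)].round(2),s
if __name__=="__main__":
    G=dict(grip=(-.074,.275,.262),handle=(-.069,.205,.262))
    X=list(G[sys.argv[1]]);X[2]+=float(sys.argv[3]) if len(sys.argv)>3 else 0
    for a in sys.argv[2].split(","):
        w,R=target(float(a),X);d,s=delta(w,R);print(a,"world",w.round(4),"delta",d.tolist())
    print("t",s["clock"].round(2),"tcp",s["tcp_pos"].round(4),"F",s["ft_force"].round(1),"w",round(s["grip_width"],4),"q",s["q"].round(2).tolist())
E
python3 -m creep '0 -6 0 0 5 0; 2 -12 -1 0 15 0; 7 -15 -4 0 25 0; 12.5 -15 -6.5 0 35 0; 18 -15 -9 0 45 0; 23.5 -15 -12 0 55 0; 29 -15 -15 0 65 0; 33 -15 -17 0 75 0' 1 30; python3 go.py grip 0 0.06
```

```text
clock: 1.1
tcp_pos: [0.4425, 0.3458, 0.3393]
orientation: [[-0.02, -0.0, 1.0], [-1.0, -0.002, -0.02], [0.002, -1.0, -0.0]]
ft_force: [0.4, 1.2, -0.8]
grip_width: 0.088
0 world [0.4757 0.3199 0.3033] delta [2.51, 3.6, 3.37, -0.04, 51.07, 0.09]Traceback (most recent call last):
  File "go.py", line 20, in <module>
    print("t",s["clock"].round(2),"tcp",s["tcp_pos"].round(4),"F",s["ft_force"].round(1),"w",round(s["grip_width"],4),"q",s["q"].round(2).tolist())
              ^^^^^^^^^^^^^^^^
AttributeError: 'float' object has no attribute 'round'
```

```bash
sed -i 's/s\["clock"\].round(2)/round(s["clock"],2)/' go.py
python3 -m creep '.5 0 .5 0 9 0; 1 0 1 0 18 0; 1.5 0 1.5 0 27 0; 2 0 2.5 0 36 0; 2.5 1 3.4 0 45 0; 2.5 2 3.4 0 51 0; 2.5 3 3.4 0 51 0; 2.5 3.6 3.4 0 51 0'; python3 go.py grip 0 0
python3 - <<'E'
from plant import env
import cv2,numpy as np
c=env.capture("wrist");cv2.imwrite("pics/w1.png",c["pixels"]);np.savez("pics/w1.npz",**c)
E
```

```text
clock: 2.1
tcp_pos: [0.4755, 0.3201, 0.3025]
orientation: [[-0.788, -0.001, 0.616], [-0.616, -0.002, -0.788], [0.002, -1.0, 0.001]]
ft_force: [0.5, 0.4, 0.0]
grip_width: 0.0878
0 world [0.4757 0.3199 0.2433] delta [-0.01, 5.92, 0.02, -0.08, 0.23, 0.12]
t 2.1 tcp [0.4755 0.3201 0.3025] F [0.5 0.4 0. ] w 0.0878 q [-1.08, 0.26, 0.52, 1.58, -0.13, 1.33, -1.46]
```

View pics/w1.png

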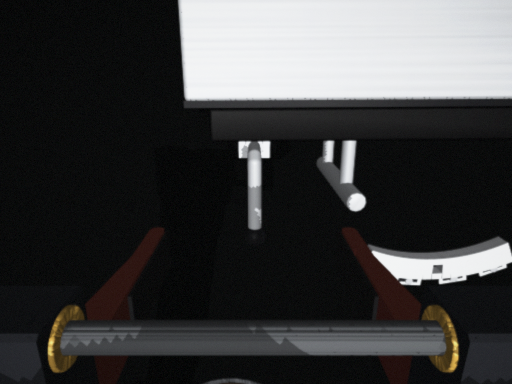

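Run:
```python
from fit import *
c=load("w1");p=np.load("p.npy");q=[p[0],p[1]];
def cab(w): d=w[:2]-q; cc,s=np.cos(p[2]),np.sin(p[2]); return np.array([cc*d[0]+s*d[1],-s*d[0]+cc*d[1]])
for n,u,v,z in(("rod",254,146,.262),("barend",255,228,.262),("ball",257,238,.262),("bartop",357,202,.278),("hole",437,269,.022)):
    w=ray(c,u,v,z);print(n,w.round(4),cab(w).round(4), np.hypot(*cab(w)).round(4))
print(proj(c,W(p,(-.074,.275,.262))))
```

```text
rod [0.5075 0.3443 0.262 ] [-0.0339  0.2747] 0.2768
barend [0.4584 0.305  0.262 ] [-0.0968  0.2738] 0.2904
ball [0.4528 0.2986 0.262 ] [-0.1051  0.2722] 0.2918
bartop [0.5228 0.266  0.278 ] [-0.0698  0.2036] 0.2152
hole [ 0.4955 -0.0368  0.022 ] [-0.2769 -0.0191] 0.2775
[253.46335452 199.73525162]
```

```bash
python3 -m creep '0 1.5 0 0 0 0; 0 3 0 0 0 0; 0 4.5 0 0 0 0; 0 5.5 0 0 0 0; 0 5.9 0 0 0 0; 0 5.9 0 0 0 0; 0 5.9 0 0 0 0; 0 5.9 0 0 0 0' 1 30
python3 -m creep '0 0 0 0 0 0; 0 0 0 0 0 0; 0 0 0 0 0 0; 0 0 0 0 0 0; 0 0 0 0 0 0; 0 0 0 0 0 0; 0 0 0 0 0 0; 0 0 0 0 0 0' -1 30
python3 go.py grip 0 0
```

```text
clock: 3.15
tcp_pos: [0.4755, 0.3199, 0.2435]
orientation: [[-0.788, -0.001, 0.615], [-0.615, -0.002, -0.788], [0.002, -1.0, 0.001]]
ft_force: [0.0, -0.6, 0.2]
grip_width: 0.0876
clock: 4.15
tcp_pos: [0.4755, 0.3199, 0.2434]
orientation: [[-0.788, -0.001, 0.615], [-0.615, -0.002, -0.788], [0.002, -1.0, 0.001]]
ft_force: [0.2, 0.3, -1.2]
grip_width: 0.0111
0 world [0.4757 0.3199 0.2433] delta [-0.01, 0.01, 0.01, -0.07, 0.2, 0.11]
t 4.15 tcp [0.4755 0.3199 0.2434] F [ 0.2  0.3 -1.2] w 0.0111 q [-1.07, 0.3, 0.51, 1.68, -0.15, 1.21, -1.44]
```

```bash
python3 -m creep '0 -.6 0 0 0 0; 0 -1.2 0 0 0 0; 0 -1.8 0 0 0 0; 0 -2.4 0 0 0 0; 0 -2.8 0 0 0 0; 0 -2.8 0 0 0 0; 0 -2.8 0 0 0 0; 0 -2.8 0 0 0 0' - 30
python3 -m creep '0 0 0 0 0 0; 0 0 0 0 0 0; 0 0 0 0 0 0; 0 -1.5 0 0 0 0; 0 -3 0 0 0 0; 0 -4.5 0 0 0 0; 0 -5 0 0 0 0; 0 -5 0 0 0 0' 0.2 30
python3 go.py handle 0 0
python3 - <<'E'
from fit import *
from plant import env
c=env.capture("wrist");cv2.imwrite("pics/w2.png",c["pixels"])
s=env.get_state();p=np.load("p.npy")
for L in(0,.028): print(L,proj(c,W(p,(-.1,.275,.262+L))),proj(c,W(p,(-.069,.205,.278))))
E
```

```text
clock: 5.15
tcp_pos: [0.4754, 0.3199, 0.2712]
orientation: [[-0.788, -0.001, 0.615], [-0.615, -0.003, -0.788], [0.002, -1.0, 0.001]]
ft_force: [0.2, 0.1, -1.1]
grip_width: 0.0005
clock: 6.15
tcp_pos: [0.4756, 0.3201, 0.3216]
orientation: [[-0.788, -0.001, 0.615], [-0.615, -0.002, -0.788], [0.002, -1.0, 0.001]]
ft_force: [0.3, -0.6, 0.2]
grip_width: 0.0529
0 world [0.5225 0.2677 0.2433] delta [-0.48, 7.84, 7.01, -0.07, 0.2, 0.1]
t 6.15 tcp [0.4756 0.3201 0.3216] F [ 0.3 -0.6  0.2] w 0.0529 q [-1.09, 0.25, 0.52, 1.55, -0.13, 1.37, -1.46]
0 [253.31878264 221.96311099] [347.68322528 192.23589529]
0.028 [253.43835537 237.15196449] [347.68322528 192.23589529]
```

View pics/w2.png

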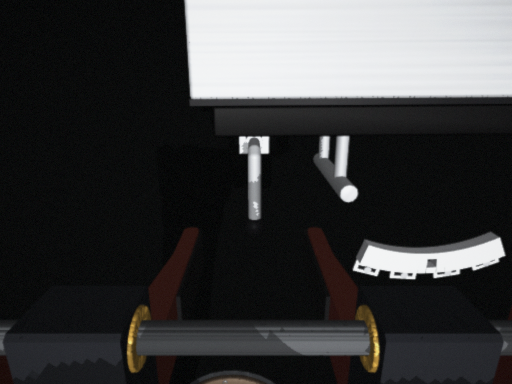

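```bash
python3 -m creep '0 2 0 0 0 0; 0 4 0 0 0 0; 0 6 0 0 0 0; 0 7.5 0 0 0 0; 0 8.2 0 0 0 0; 0 8.2 0 0 0 0; 0 8.2 0 0 0 0; 0 8.2 0 0 0 0' 0.2 60
python3 -m creep '0 0 0 0 0 0; 0 0 0 0 0 0; 0 0 0 0 0 0; 0 0 0 0 0 0; 0 0 0 0 0 0; 0 0 0 0 0 0; 0 0 0 0 0 0; 0 0 0 0 0 0' -1 60
python3 -m creep '0 0 0 0 0 0; 0 -.1 0 0 0 0; 0 -.2 0 0 0 0; 0 -.3 0 0 0 0; 0 -.4 0 0 0 0; 0 -.5 0 0 0 0; 0 -.6 0 0 0 0; 0 -.7 0 0 0 0' -1 60
```

```text
clock: 7.2
tcp_pos: [0.4756, 0.32, 0.2397]
orientation: [[-0.788, -0.001, 0.615], [-0.615, -0.002, -0.788], [0.002, -1.0, 0.001]]
ft_force: [-0.1, -0.4, -0.0]
grip_width: 0.0523
clock: 8.2
tcp_pos: [0.4756, 0.32, 0.2397]
orientation: [[-0.788, -0.001, 0.615], [-0.615, -0.002, -0.788], [0.002, -1.0, 0.001]]
ft_force: [0.4, -0.6, 0.9]
grip_width: 0.0006
clock: 9.2
tcp_pos: [0.4756, 0.32, 0.2467]
orientation: [[-0.788, -0.0, 0.615], [-0.615, -0.002, -0.788], [0.002, -1.0, 0.001]]
ft_force: [-0.2, 0.0, -0.2]
grip_width: 0.0006
```

Run:
```python
from fit import *
from plant import env
out=[]
for n in("wrist","scene"):
    c=env.capture(n);np.savez(f"pics/{n}3.npz",**c)
    p=np.load("p.npy");print(n,proj(c,W(p,(-.074,.275,.262))),proj(c,W(p,(-.04,.275,.262))),proj(c,env.get_state()["tcp_pos"]))
    out.append(c["pixels"][60:360,60:460] if n=="wrist" else cv2.resize(c["pixels"][60:150,275:395],(400,300),interpolation=cv2.INTER_CUBIC))
cv2.imwrite("pics/w3.png",np.hstack(out))
```

```text
wrist [253.68512164 232.03271172] [253.86352388 175.80337603] [253.40060878 221.63974943]
scene [316.26605872  80.4735301 ] [327.7879416   80.64741911] [315.57722216  84.56522752]
```

View pics/w3.png

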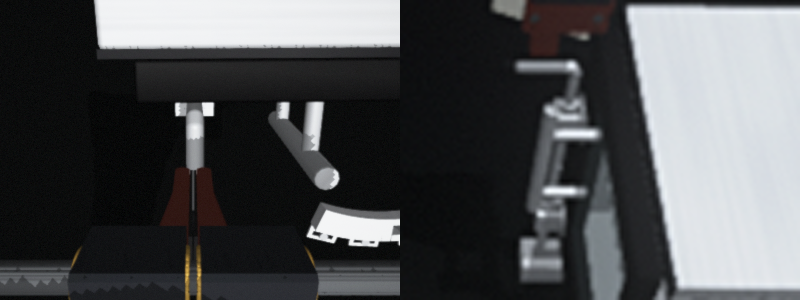

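Run:
```python
from fit import *
from scipy.optimize import least_squares
w1=load("w1");s3=load("scene3")
for n,o in dict(bend=[(T,tp(38,408)),(S,sp(330,96)),(w1,(254,146))],end=[(T,tp(85,465)),(S,sp(270,95)),(w1,(255,230))],htop=[(S,sp(307,133)),(w1,(357,202))]).items():
    f=lambda X:np.ravel([proj(c,X)-uv for c,uv in o]); b=least_squares(f,[.48,.32,.26]);print(n,b.x.round(4),b.fun.round(1))
g=s3["pixels"][50:120,285:375].astype(float);g=np.clip((g/255)**.45*255,0,255).astype(np.uint8)
cv2.imwrite("pics/s3.png",cv2.resize(g,None,fx=8,fy=8,interpolation=cv2.INTER_CUBIC))
```

```text
bend [0.5064 0.3436 0.2583] [-1.2 -1.2  1.4  2.1 -0.3  0.8]
end [0.4588 0.3051 0.2663] [-0.6  0.4 -0.2  0.2  0.2 -0. ]
htop [0.523  0.2677 0.2816] [ 0.2  0.1 -0.   0.1]
```

View pics/s3.png

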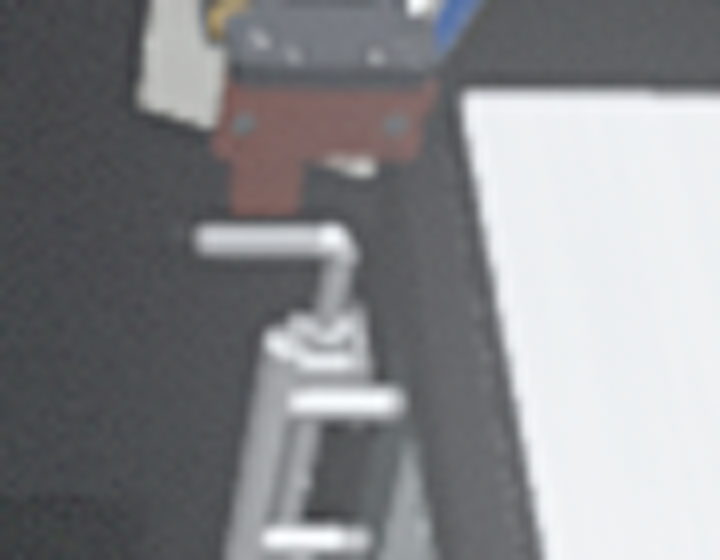

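Run:
```python
from fit import *
from plant import env
c=load("wrist3");s=env.get_state()
p=c["R"]@s["tcp_pos"]+c["t"];print("fx",c["fx"],"tcp cam",p,"tip depth by width",c["fx"]*.088/186,env.grasp_offset)
print("cam in tool",s["orientation"].T@(-c["R"].T@c["t"]-s["tcp_pos"]), "R cam-in-tool",(c["R"]@s["orientation"]).round(3).tolist())
for d in(0,.02,.03,.045,.06): print(d,proj(c,s["tcp_pos"]+[0,0,d]).round(1), proj(load("scene3"),s["tcp_pos"]+[0,0,d]).round(1))
# finger front/back edges in boosted scene crop
for u,v in((232,213),(300,213)): print(ray(load("scene3"),285+u/8,50+v/8,.29), ray(load("scene3"),285+u/8,50+v/8,.247))
```

```text
fx 340.38439685831185 tcp cam [0.00044145 0.0208024  0.21274161] tip depth by width 0.16104208023404 0.0187
cam in tool [-0.08453366 -0.19633098 -0.00036314] R cam-in-tool [[0.002, -0.0, 1.0], [0.953, -0.304, -0.002], [0.304, 0.953, -0.0]]
0 [253.4 221.6] [315.6  84.6]
0.02 [253.5 235.6] [316.5  79.1]
0.03 [253.6 243.7] [317.   76.3]
0.045 [253.7 257.5] [317.7  72.1]
0.06 [253.9 273.9] [318.4  67.7]
[0.47764756 0.29861343 0.29      ] [0.4514821  0.34711735 0.247     ]
[0.49654302 0.31395989 0.29      ] [0.47161274 0.36346701 0.247     ]
```

```bash
python3 -m creep '0 0 0 0 0 0; 0 0 0 0 0 0; 0 0 0 0 0 0; 0 0 0 0 0 0; 0 .8 0 0 0 0; 0 1.6 0 0 0 0; 0 2.4 0 0 0 0; 0 3.0 0 0 0 0' -0.2 40
python3 -m creep '0 0 0 0 0 0; 0 0 0 0 0 0; 0 0 0 0 0 0; 0 0 0 0 0 0; 0 0 0 0 0 0; 0 0 0 0 0 0; 0 0 0 0 0 0; 0 0 0 0 0 0' -1 40
python3 - <<'E'
from fit import *
from plant import env
c=env.capture("scene")
g=c["pixels"][50:120,285:375].astype(float);g=np.clip((g/255)**.45*255,0,255).astype(np.uint8)
cv2.imwrite("pics/s4.png",cv2.resize(g,None,fx=6,fy=6,interpolation=cv2.INTER_CUBIC))
E
```

```text
clock: 10.3
tcp_pos: [0.4754, 0.3198, 0.216]
orientation: [[-0.788, -0.001, 0.615], [-0.615, -0.002, -0.788], [0.002, -1.0, 0.001]]
ft_force: [-0.9, 0.5, -0.5]
grip_width: 0.0352
clock: 11.3
tcp_pos: [0.4762, 0.3192, 0.2163]
orientation: [[-0.789, 0.0, 0.615], [-0.615, -0.003, -0.789], [0.001, -1.0, 0.002]]
ft_force: [3.4, -3.9, 0.4]
grip_width: 0.0091
```

View pics/s4.png

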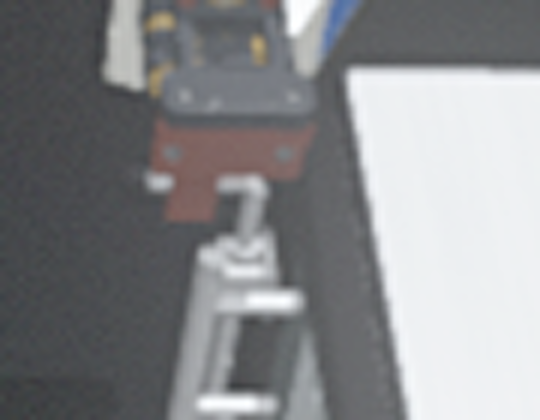

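```bash
sed -i 's/w\[2\]-=env.grasp_offset/w[2]-=0.046  # fingers seen (and felt) ~30 mm above the reported TCP/' go.py
python3 -m creep '0 -.5 0 0 0 0; 0 -1 0 0 0 0; 0 -1.5 0 0 0 0; 0 -2 0 0 0 0; 0 -2.5 0 0 0 0; 0 -2.8 0 0 0 0; 0 -2.8 0 0 0 0; 0 -2.8 0 0 0 0' -1 40; python3 go.py grip 0 0.028
```

```text
clock: 12.35
tcp_pos: [0.4763, 0.3192, 0.2448]
orientation: [[-0.789, 0.001, 0.615], [-0.615, -0.002, -0.789], [0.001, -1.0, 0.002]]
ft_force: [0.7, -5.3, 2.0]
grip_width: 0.0091
0 world [0.4757 0.3199 0.244 ] delta [0.0, 0.08, -0.1, -0.12, 0.15, 0.05]
t 12.35 tcp [0.4763 0.3192 0.2448] F [ 0.7 -5.3  2. ] w 0.0091 q [-1.07, 0.3, 0.51, 1.68, -0.15, 1.21, -1.44]
```

```bash
python3 -m creep '0 0 0 0 0 0; 0 0 0 0 0 0; 0 0 0 0 0 0; 0 0 0 0 0 0; 0 -1.5 0 0 0 0; 0 -3 0 0 0 0; 0 -4.5 0 0 0 0; 0 -5 0 0 0 0' 0.1 40
python3 go.py handle 0 0
python3 - <<'E'
from fit import *
from plant import env
c=env.capture("wrist");cv2.imwrite("pics/w5.png",c["pixels"])
p=np.load("p.npy")
for L in(0,.028): print(L,proj(c,W(p,(-.0968,.275,.262+L))))
m=(c["pixels"].max(2)>110).astype(np.uint8)
print([ (r, np.where(m[r,235:275])[0][[0,-1]]+235) for r in range(150,260,6) if m[r,235:275].any()])
E
```

```text
clock: 13.35
tcp_pos: [0.4768, 0.3196, 0.2965]
orientation: [[-0.789, 0.002, 0.615], [-0.615, -0.001, -0.789], [-0.001, -1.0, 0.002]]
ft_force: [0.1, 0.1, -0.0]
grip_width: 0.0481
0 world [0.5225 0.2677 0.216 ] delta [-0.4, 8.07, 6.89, -0.11, 0.15, -0.07]
t 13.35 tcp [0.4768 0.3196 0.2965] F [ 0.1  0.1 -0. ] w 0.0481 q [-1.08, 0.26, 0.52, 1.6, -0.13, 1.32, -1.45]
0 [251.82044317 232.42570466]
0.028 [251.80346816 250.3951553 ]
[(150, array([237, 268])), (156, array([237, 268])), (162, array([244, 261])), (168, array([246, 259])), (174, array([246, 259])), (180, array([245, 260])), (186, array([245, 259])), (192, array([245, 259])), (198, array([245, 259])), (204, array([246, 258])), (210, array([246, 258])), (216, array([246, 258])), (222, array([246, 258])), (228, array([247, 258])), (234, array([247, 258])), (240, array([247, 258])), (246, array([247, 258])), (252, array([248, 257]))]
```

```bash
python3 -m creep '0 0 2 0 0 0; -.2 0 4 0 0 0; -.4 0 6 0 0 0; -.4 1 6.9 0 0 0; -.4 3 6.9 0 0 0; -.4 5 6.9 0 0 0; -.4 7 6.9 0 0 0; -.4 8 6.9 0 0 0' 0.1 20
python3 -m creep '0 0 0 0 0 0; 0 0 0 0 0 0; 0 0 0 0 0 0; 0 0 0 0 0 0; 0 0 0 0 0 0; 0 0 0 0 0 0; 0 0 0 0 0 0; 0 0 0 0 0 0' -1 20;python3 go.py handle 0.0,0.15,0.3,0.45
```

```text
clock: 14.4
tcp_pos: [0.5213, 0.2676, 0.2147]
orientation: [[-0.788, -0.0, 0.615], [-0.615, -0.002, -0.788], [0.001, -1.0, 0.001]]
ft_force: [-0.4, 0.2, 0.0]
grip_width: 0.0487
clock: 15.4
tcp_pos: [0.5226, 0.2664, 0.2154]
orientation: [[-0.789, 0.002, 0.614], [-0.614, -0.003, -0.789], [-0.0, -1.0, 0.003]]
ft_force: [4.3, -4.3, 2.0]
grip_width: 0.0135
0.0 world [0.5225 0.2677 0.216 ] delta [-0.07, -0.06, -0.1, -0.19, 0.1, -0.0]
0.15 world [0.5066 0.2394 0.216 ] delta [2.92, -0.06, 1.15, -0.19, -8.49, 0.01]
0.3 world [0.4952 0.2091 0.216 ] delta [5.69, -0.06, 2.84, -0.18, -17.08, 0.03]
0.45 world [0.4884 0.1774 0.216 ] delta [8.17, -0.05, 4.92, -0.18, -25.68, 0.04]
t 15.4 tcp [0.5226 0.2664 0.2154] F [ 4.3 -4.3  2. ] w 0.0135 q [-0.96, 0.35, 0.54, 1.69, -0.19, 1.16, -1.29]
```

```bash
python3 go.py handle 0.05,0.11,0.17,0.23,0.29,0.36,0.42,0.48
```

```text
0.05 world [0.5168 0.2585 0.216 ] delta [0.95, -0.06, 0.26, -0.19, -2.76, 0.0]
0.11 world [0.5105 0.2472 0.216 ] delta [2.14, -0.06, 0.77, -0.19, -6.2, 0.01]
0.17 world [0.5049 0.2355 0.216 ] delta [3.31, -0.06, 1.35, -0.18, -9.64, 0.01]
0.23 world [0.5    0.2234 0.216 ] delta [4.43, -0.06, 2.0, -0.18, -13.07, 0.02]
0.29 world [0.4958 0.2112 0.216 ] delta [5.51, -0.06, 2.71, -0.18, -16.51, 0.02]
0.36 world [0.4919 0.1965 0.216 ] delta [6.72, -0.05, 3.63, -0.18, -20.52, 0.03]
0.42 world [0.4893 0.1838 0.216 ] delta [7.7, -0.05, 4.48, -0.18, -23.96, 0.04]
0.48 world [0.4876 0.1709 0.216 ] delta [8.63, -0.05, 5.38, -0.18, -27.4, 0.04]
t 15.4 tcp [0.5226 0.2664 0.2154] F [ 4.3 -4.3  2. ] w 0.0135 q [-0.96, 0.35, 0.54, 1.69, -0.19, 1.16, -1.29]
```

```bash
python3 -m creep '.95 0 .26 0 -2.8 0; 2.14 0 .77 0 -6.2 0; 3.31 0 1.35 0 -9.6 0; 4.43 0 2 0 -13.1 0; 5.51 0 2.71 0 -16.5 0; 6.72 0 3.63 0 -20.5 0; 7.7 0 4.48 0 -24 0; 8.63 0 5.38 0 -27.4 0' -1 20; python3 go.py handle 0.48,0.53,0.59,0.65,0.71,0.77,0.83,0.89,0.95
```

```text
clock: 16.4
tcp_pos: [0.4888, 0.1709, 0.2154]
orientation: [[-0.417, 0.005, 0.909], [-0.909, -0.002, -0.417], [-0.0, -1.0, 0.005]]
ft_force: [7.9, 1.6, -9.9]
grip_width: 0.0138
0.48 world [0.4876 0.1709 0.216 ] delta [0.04, -0.06, -0.12, -0.3, 0.1, -0.02]
0.53 world [0.4867 0.1602 0.216 ] delta [1.06, -0.06, 0.25, -0.3, -2.76, -0.01]
0.59 world [0.4863 0.1472 0.216 ] delta [2.25, -0.06, 0.76, -0.3, -6.2, -0.0]
0.65 world [0.4868 0.1342 0.216 ] delta [3.42, -0.05, 1.34, -0.3, -9.64, 0.01]
0.71 world [0.488  0.1213 0.216 ] delta [4.54, -0.05, 1.99, -0.3, -13.08, 0.02]
0.77 world [0.49   0.1085 0.216 ] delta [5.62, -0.05, 2.7, -0.3, -16.51, 0.03]
0.83 world [0.4927 0.0958 0.216 ] delta [6.66, -0.04, 3.48, -0.3, -19.95, 0.04]
0.89 world [0.4962 0.0833 0.216 ] delta [7.65, -0.04, 4.32, -0.3, -23.39, 0.04]
0.95 world [0.5004 0.071  0.216 ] delta [8.59, -0.03, 5.21, -0.3, -26.83, 0.05]
t 16.4 tcp [0.4888 0.1709 0.2154] F [ 7.9  1.6 -9.9] w 0.0138 q [-0.84, 0.21, 0.49, 1.85, -0.1, 1.11, -0.75]
```

Door is following. Two more arcs with the same geometry.

```bash
python3 -m creep '1.06 0 .25 0 -2.8 0; 2.25 0 .76 0 -6.2 0; 3.42 0 1.34 0 -9.6 0; 4.54 0 1.99 0 -13.1 0; 5.62 0 2.7 0 -16.5 0; 6.66 0 3.48 0 -20 0; 7.65 0 4.32 0 -23.4 0; 8.59 0 5.21 0 -26.8 0' -1 20; python3 go.py handle 0.95,1.01,1.07,1.13,1.19,1.25,1.31,1.37,1.42,1.43
```

```text
clock: 17.4
tcp_pos: [0.5015, 0.0724, 0.2154]
orientation: [[0.041, 0.007, 0.999], [-0.999, -0.0, 0.041], [0.0, -1.0, 0.007]]
ft_force: [8.0, 5.7, -9.2]
grip_width: 0.0133
0.95 world [0.5004 0.071  0.216 ] delta [0.13, -0.06, -0.11, -0.4, 0.13, 0.02]
1.01 world [0.5054 0.0591 0.216 ] delta [1.35, -0.06, 0.34, -0.4, -3.3, 0.03]
1.07 world [0.5111 0.0474 0.216 ] delta [2.54, -0.05, 0.86, -0.4, -6.74, 0.04]
1.13 world [0.5175 0.0361 0.216 ] delta [3.7, -0.05, 1.45, -0.39, -10.18, 0.05]
1.19 world [0.5245 0.0252 0.216 ] delta [4.81, -0.04, 2.11, -0.39, -13.62, 0.07]
1.25 world [0.5322 0.0147 0.216 ] delta [5.89, -0.04, 2.83, -0.39, -17.05, 0.08]
1.31 world [0.5405 0.0047 0.216 ] delta [6.92, -0.03, 3.62, -0.39, -20.49, 0.09]
1.37 world [ 0.5493 -0.0047  0.216 ] delta [7.9, -0.03, 4.47, -0.39, -23.93, 0.1]
1.42 world [ 0.5572 -0.0122  0.216 ] delta [8.68, -0.02, 5.22, -0.38, -26.79, 0.11]
1.43 world [ 0.5588 -0.0136  0.216 ] delta [8.83, -0.02, 5.37, -0.38, -27.37, 0.11]
t 17.4 tcp [0.5015 0.0724 0.2154] F [ 8.   5.7 -9.2] w 0.0133 q [-0.66, 0.18, 0.49, 1.88, -0.09, 1.1, -0.1]
```

```bash
python3 -m creep '1.35 0 .34 0 -3.3 0; 2.54 0 .86 0 -6.7 0; 3.7 0 1.45 0 -10.2 0; 4.81 0 2.11 0 -13.6 0; 5.89 0 2.83 0 -17.1 0; 6.92 0 3.62 0 -20.5 0; 7.9 0 4.47 0 -23.9 0; 8.68 0 5.22 0 -26.8 0' -1 20
python3 -m creep '0 0 0 0 0 0; 0 0 0 0 0 0; 0 0 0 0 0 0; 0 0 0 0 0 0; 0 -2 0 0 0 0; 0 -4 0 0 0 0; 0 -6 0 0 0 0; 0 -8 0 0 0 0' 0.1 20
python3 go.py grip 1.40,1.42 0.028
python3 - <<'E'
from fit import *
from plant import env
c=env.capture("wrist");np.savez("pics/w6.npz",**c)
p=np.load("p.npy")
im=c["pixels"].copy()
for th,col in((1.38,(0,0,255)),(1.42,(0,255,0))):
    q=[p[0],p[1],p[2]+th]
    for X in((-.0968,.275,.29),(-.04,.275,.29),(-.069,.205,.278)): u=proj(c,W(q,X));print(th,u.round(1));cv2.circle(im,tuple(int(v) for v in u),2,col,-1)
cv2.imwrite("pics/w6.png",im)
E
```

```text
clock: 18.4
tcp_pos: [0.5573, -0.0105, 0.2154]
orientation: [[0.49, 0.006, 0.872], [-0.872, 0.002, 0.49], [0.001, -1.0, 0.006]]
ft_force: [1.4, 4.2, -3.8]
grip_width: 0.0137
clock: 19.4
tcp_pos: [0.5566, -0.0106, 0.2962]
orientation: [[0.489, 0.006, 0.872], [-0.872, 0.002, 0.489], [0.001, -1.0, 0.007]]
ft_force: [0.9, 0.7, -0.2]
grip_width: 0.0485
1.40 world [ 0.4945 -0.0465  0.244 ] delta [0.09, 5.17, -7.21, -0.38, 1.32, 0.07]
1.42 world [ 0.4985 -0.0506  0.244 ] delta [0.64, 5.17, -7.07, -0.38, 0.17, 0.07]
t 19.4 tcp [ 0.5566 -0.0106  0.2962] F [ 0.9  0.7 -0.2] w 0.0485 q [-0.46, 0.22, 0.48, 1.64, -0.11, 1.3, 0.55]
1.38 [139.7 243.7]
1.38 [134.1 159.3]
1.38 [247.8 201.6]
1.42 [146.8 258.7]
1.42 [138.2 176.8]
1.42 [251.6 213.1]
```

View pics/w6.png

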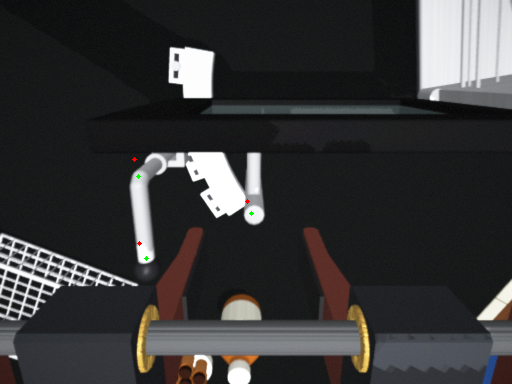

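```bash
python3 -m creep '.2 0 -2 0 0 0; .4 0 -4 0 0 0; .6 0 -6 0 0 0; .65 0 -7.1 0 0 0; .65 1.2 -7.1 0 0 0; .65 2.6 -7.1 0 0 0; .65 4 -7.1 0 0 0; .65 5.1 -7.1 0 0 0' 0.1 40
python3 -m creep '0 0 0 0 0 0; 0 0 0 0 0 0; 0 0 0 0 0 0; 0 0 0 0 0 0; 0 0 0 0 0 0; 0 0 0 0 0 0; 0 0 0 0 0 0; 0 0 0 0 0 0' -1 40
python3 go.py grip 1.42,1.44,1.46,1.495 0.028
```

```text
clock: 20.45
tcp_pos: [0.4994, -0.0506, 0.2455]
orientation: [[0.49, 0.008, 0.872], [-0.872, 0.002, 0.49], [0.002, -1.0, 0.008]]
ft_force: [-0.4, -0.1, 0.7]
grip_width: 0.048
clock: 21.45
tcp_pos: [0.5, -0.0503, 0.2459]
orientation: [[0.49, 0.01, 0.872], [-0.872, 0.003, 0.49], [0.003, -1.0, 0.01]]
ft_force: [3.2, 2.4, 2.3]
grip_width: 0.0089
1.42 world [ 0.4985 -0.0506  0.244 ] delta [-0.05, 0.19, -0.15, -0.57, 0.21, 0.14]
1.44 world [ 0.5025 -0.0547  0.244 ] delta [0.5, 0.19, -0.0, -0.57, -0.94, 0.15]
1.46 world [ 0.5066 -0.0586  0.244 ] delta [1.04, 0.19, 0.16, -0.57, -2.08, 0.16]
1.495 world [ 0.5139 -0.0654  0.244 ] delta [1.99, 0.2, 0.47, -0.56, -4.09, 0.17]
t 21.45 tcp [ 0.5    -0.0503  0.2459] F [3.2 2.4 2.3] w 0.0089 q [-0.43, 0.14, 0.5, 1.84, -0.08, 1.16, 0.6]
```

```bash
python3 -m creep '0 .2 0 0 0 0; 0 .4 0 0 0 0; 0 .6 0 0 0 0; 0 .8 0 0 0 0; 0 1 0 0 0 0; 0 1.1 0 0 0 0; 0 1.2 0 0 0 0; 0 1.2 0 0 0 0' -1 40
python3 -m creep '0 0 0 0 0 0; 0 .1 0 0 0 0; 0 .1 0 0 0 0; 0 .15 0 0 0 0; 0 .15 0 0 0 0; 0 .2 0 0 0 0; 0 .2 0 0 0 0; 0 .2 0 0 0 0' -1 40
python3 go.py grip 1.42,1.44,1.46,1.495 0.016
```

```text
clock: 22.45
tcp_pos: [0.5001, -0.0503, 0.2337]
orientation: [[0.49, 0.01, 0.872], [-0.872, 0.003, 0.49], [0.002, -1.0, 0.01]]
ft_force: [1.9, 1.9, 1.0]
grip_width: 0.0087
clock: 23.45
tcp_pos: [0.5001, -0.0503, 0.232]
orientation: [[0.49, 0.01, 0.872], [-0.872, 0.003, 0.49], [0.003, -1.0, 0.01]]
ft_force: [1.1, 2.3, 5.2]
grip_width: 0.0089
1.42 world [ 0.4985 -0.0506  0.232 ] delta [-0.06, -0.0, -0.16, -0.57, 0.21, 0.14]
1.44 world [ 0.5025 -0.0547  0.232 ] delta [0.49, 0.0, -0.01, -0.57, -0.94, 0.15]
1.46 world [ 0.5066 -0.0586  0.232 ] delta [1.04, 0.0, 0.15, -0.57, -2.08, 0.15]
1.495 world [ 0.5139 -0.0654  0.232 ] delta [1.99, 0.01, 0.46, -0.56, -4.09, 0.16]
t 23.45 tcp [ 0.5001 -0.0503  0.232 ] F [1.1 2.3 5.2] w 0.0089 q [-0.43, 0.16, 0.5, 1.86, -0.09, 1.13, 0.61]
```

```bash
python3 -m creep '0 .1 0 0 0 0; .15 .2 .04 0 -.3 0; .3 .25 .08 0 -.6 0; .45 .25 .12 0 -.9 0; .6 .25 .17 0 -1.2 0; .75 .25 .21 0 -1.5 0; .9 .25 .25 0 -1.9 0; 1.1 .25 .31 0 -2.3 0' -1 40
python3 go.py grip 1.46,1.495,1.52 0.016
```

```text
clock: 24.45
tcp_pos: [0.5064, -0.0564, 0.2316]
orientation: [[0.526, 0.007, 0.851], [-0.851, 0.007, 0.526], [-0.002, -1.0, 0.01]]
ft_force: [-13.8, 8.8, 28.7]
grip_width: 0.009
1.46 world [ 0.5066 -0.0586  0.232 ] delta [0.2, -0.04, -0.11, -0.56, 0.28, -0.13]
1.495 world [ 0.5139 -0.0654  0.232 ] delta [1.16, -0.04, 0.16, -0.56, -1.72, -0.12]
1.52 world [ 0.5193 -0.07    0.232 ] delta [1.84, -0.04, 0.38, -0.56, -3.16, -0.11]
t 24.45 tcp [ 0.5064 -0.0564  0.2316] F [-13.8   8.8  28.7] w 0.009 q [-0.41, 0.17, 0.5, 1.85, -0.1, 1.14, 0.68]
```

```bash
python3 -m creep '0 .06 0 0 0 0; .2 .08 .04 0 -.3 0; .35 .08 .08 0 -.6 0; .5 .08 .12 0 -.9 0; .65 .08 .17 0 -1.2 0; .8 .08 .21 0 -1.5 0; .95 .08 .25 0 -1.9 0; 1.15 .08 .3 0 -2.3 0' -1 40
python3 go.py grip 1.46,1.495,1.52 0.016
```

```text
clock: 25.45
tcp_pos: [0.5148, -0.0643, 0.2306]
orientation: [[0.56, 0.007, 0.829], [-0.829, 0.007, 0.56], [-0.002, -1.0, 0.01]]
ft_force: [2.1, 3.0, 1.9]
grip_width: 0.0091
1.46 world [ 0.5066 -0.0586  0.232 ] delta [-0.93, -0.15, -0.36, -0.54, 2.61, -0.15]
1.495 world [ 0.5139 -0.0654  0.232 ] delta [0.04, -0.15, -0.13, -0.55, 0.6, -0.14]
1.52 world [ 0.5193 -0.07    0.232 ] delta [0.72, -0.15, 0.05, -0.55, -0.83, -0.13]
t 25.45 tcp [ 0.5148 -0.0643  0.2306] F [2.1 3.  1.9] w 0.0091 q [-0.39, 0.19, 0.5, 1.83, -0.11, 1.14, 0.74]
```

```bash
python3 -m creep '0 .1 0 0 0 0; 0 .2 0 0 0 0; 0 .3 0 0 0 0; 0 .3 0 0 0 0; 0 .3 0 0 0 0; 0 .3 0 0 0 0; 0 .3 0 0 0 0; 0 .3 0 0 0 0' -1 40
python3 go.py grip 1.495 0.0
```

```text
clock: 26.45
tcp_pos: [0.5147, -0.0642, 0.2274]
orientation: [[0.56, 0.006, 0.829], [-0.829, 0.007, 0.56], [-0.003, -1.0, 0.009]]
ft_force: [3.2, 1.4, -0.7]
grip_width: 0.009
1.495 world [ 0.5139 -0.0654  0.216 ] delta [0.05, 1.14, -0.14, -0.53, 0.61, -0.15]
t 26.45 tcp [ 0.5147 -0.0642  0.2274] F [ 3.2  1.4 -0.7] w 0.009 q [-0.39, 0.2, 0.5, 1.83, -0.11, 1.13, 0.75]
```

```bash
python3 -m creep '0 .2 0 0 0 0; 0 .4 0 0 0 0; 0 .6 0 0 0 0; 0 .8 0 0 0 0; 0 1 0 0 0 0; 0 1.15 0 0 0 0; 0 1.2 0 0 0 0; 0 1.2 0 0 0 0' -1 40
python3 go.py grip 1.495 0.0
```

```text
clock: 27.45
tcp_pos: [0.5149, -0.0643, 0.216]
orientation: [[0.56, 0.007, 0.829], [-0.829, 0.007, 0.56], [-0.002, -1.0, 0.01]]
ft_force: [0.8, 1.0, 6.9]
grip_width: 0.0091
1.495 world [ 0.5139 -0.0654  0.216 ] delta [0.03, -0.01, -0.14, -0.56, 0.61, -0.14]
t 27.45 tcp [ 0.5149 -0.0643  0.216 ] F [0.8 1.  6.9] w 0.0091 q [-0.38, 0.21, 0.5, 1.85, -0.12, 1.11, 0.75]
```

```bash
python3 -m creep '0 .05 0 0 0 0; 0 .1 0 0 0 0; 0 .12 0 0 0 0; 0 .12 0 0 0 0; 0 .12 0 0 0 0; 0 .12 0 0 0 0; 0 .12 0 0 0 0; 0 .12 0 0 0 0' -1 40
python3 -m creep '0 0 0 0 0 0; 0 0 0 0 0 0; 0 0 0 0 0 0; 0 0 0 0 0 0; 0 0 0 0 0 0; 0 0 0 0 0 0; 0 -2 0 0 0 0; 0 -4 0 0 0 0' 0.0 40
python3 -m creep '0 -2 0 0 0 0; 0 -4 0 0 0 0; 0 -5 0 0 0 0; 0 -5 0 0 0 0; 0 -5 0 0 0 0; 0 -5 0 0 0 0; 0 -5 0 0 0 0; 0 -5 0 0 0 0' 0.0 40
python3 - <<'E'
from fit import *
from plant import env
c=env.capture("wrist");np.savez("pics/w7.npz",**c);p=np.load("p.npy");im=c["pixels"].copy()
for L,col in((0,(0,255,0)),(.016,(0,0,255))):
    q=[p[0],p[1],p[2]+1.495]
    for X in((-.0968,.275,.262+L),(-.04,.275,.262+L)): u=proj(c,W(q,X));print(L,u.round(1));cv2.circle(im,tuple(int(v) for v in u),2,col,-1)
t=env.capture("top");t0=load("top0")["pixels"]
d=cv2.absdiff(t["pixels"],t0)[120:300,290:420].max(2);print("bystander pixels changed",(d>60).sum())
cv2.imwrite("pics/w7.png",np.hstack([im[100:360,60:460],cv2.resize(t["pixels"][110:240,180:380],(400,260),interpolation=cv2.INTER_CUBIC)]))
E
```

```text
clock: 28.45
tcp_pos: [0.5154, -0.0647, 0.2159]
orientation: [[0.56, 0.008, 0.829], [-0.829, 0.008, 0.559], [-0.002, -1.0, 0.011]]
ft_force: [0.7, 0.4, 11.7]
grip_width: 0.0088
clock: 29.45
tcp_pos: [0.5149, -0.065, 0.2563]
orientation: [[0.559, 0.008, 0.829], [-0.829, 0.007, 0.559], [-0.002, -1.0, 0.011]]
ft_force: [-0.1, 0.3, 0.3]
grip_width: 0.0437
clock: 30.45
tcp_pos: [0.5144, -0.0654, 0.3061]
orientation: [[0.559, 0.007, 0.829], [-0.829, 0.007, 0.559], [-0.002, -1.0, 0.01]]
ft_force: [0.1, 0.1, -0.2]
grip_width: 0.0437
0 [250.9 225.8]
0 [251.4 153.1]
0.016 [251.  234.8]
0.016 [251.6 157.9]
bystander pixels changed 12
```

View pics/w7.png

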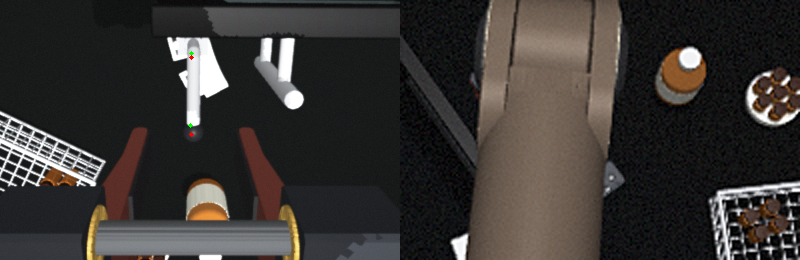

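```bash
python3 -c "
from plant import env
print(env.sign_off())"
```

```text
the job is handed in; nothing more can be done
None
```

The job is done and handed in at about 30.5 s of the 72 s allowed. The sign-off returns no verdict, so the result below rests on my own checks.

**What I did:**
- I lifted the drop bolt 28 mm while the door was shut. I then drew the door by its handle to about 1.42 rad, at roughly 0.5 rad/s.
- I gripped the bolt again, pressed it on the strip and slid it along. It dropped in at about 1.495 rad, where the cameras had shown the hole.
- I pushed the bolt down to its stop, let go and backed the gripper off upward.

**Last checks:**
- **Bolt:** it met a hard stop at 12 N with the tool at z = 0.216, the same height as its home position at the start. The wrist picture matches a lift of about 0 at about 1.495 rad.
- **Robot clear:** the force reading was about 0 after backing off.
- **Bystanders:** only 12 pixels changed around the basket, puck and bottle in the top view, so they have not moved.

**What failed or disagreed:**
- **First two bolt grasps:** both closed on air. Pictures showed the fingertips about 30 mm above the reported tool point, so I corrected for that and the third grasp held.
- **Cabinet top:** it fitted a height of 0.30 m, not the 0.345 m I first assumed.
- **Pressing force:** it reached about 29 N on the first stretch of the strip, above the 5 to 15 N advised. I eased it before the bolt found the hole.
- **Not tested:** I did not tug the door to confirm that the bolt holds it.

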